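Peel the top parts tray off its tacky pile and show it over the light panel

TASK

On the repair bench, first press both orange lids in the blue top tray fully down onto their cups so that no part can fall out. Then take that tray by its yellow corner tab and peel it off the tacky pile, raising the tab corner first while the opposite corner stays down, so that the grey pile stays standing where it is. Carry the tray to the white light panel and finish still holding it there level and still, centred about 10 cm above the panel, lids still down; leave the flux jar, the loupe and the screwdriver alone.

Things in the scene. Friction and masses are not known exactly. Their poses are not given: they have to be found in the camera images.
- pile: Pile of grey and black nested trays that stays behind: one loose block 150 x 110 x 45 mm (x, y, z), about 0.7 kg. Origin at the centre of its underside. Its top is a rim round a hollow, in which the blue tray's pocket nests with 6 mm play. A square straight lift of the blue tray tends to bring the pile along; raising the tab corner by tilting the tray about the opposite corner frees it pad by pad.
- tray_center (a point): Centre of the loose blue formed tray, 9 mm above its underside. 0.09 to 0.14 kg with lids. Flange 150 (x) x 110 (y) x 3 mm, its top 9 mm above this point; the pocket under it is 120 x 80 mm, 15 mm deep. The flange rests on the pile's rim. x along the long side, z up; it starts square with the pile.
- tray_tab (a point): Grip point of the yellow upright tab at the tray's +x +y corner, (60, 43, 31) mm from tray_center in tray axes. The tab is a plate 8 mm thick, 26 long, 32 high, standing on the flange; the point is 22 mm above the flange, 10 below the tab's top. Its length points along the diagonal, 0.627 rad from the tray's x towards y; pinch it across its 8 mm from above. Axes as the tray's.
- tray_far (a point): Underside of the flange at the corner opposite the tab, (-75, -55, 6) mm from tray_center in tray axes; 45 mm above the pile's underside while nested. Axes as the tray's. Sprung rubber pads in the pile's hollow cling to the lowest 4 mm of the pocket's two long walls near the end away from the tab (x from -60 to -26 mm), two a side. Each drags with about 2 N until the wall there is 4 mm up.
- lid_a_top (a point): Centre of the top of the first orange round lid (35 mm across, 10 mm thick), at (-40, -12) mm from tray_center in tray axes. Fully down its top is 6 mm above the flange's top, fully up 14 mm.
- lid_b_top (a point): Centre of the top of the second orange round lid, alike, at (12, -12) mm from tray_center in tray axes.
- lid_a (a joint): How far the first lid is pressed down, in m: 0 fully up, 0.008 fully down. It starts standing proud; it moves down under about 4 N and stays where it is left by friction.
- lid_b (a joint): The same for the second lid.
- panel_top (a point): Centre of the top face of the fixed flat inspection light panel: white face 150 x 110 mm in a black frame 170 x 130 mm, its top 8 mm above the bench. x along its long side.
- flux: Bystander: loose green flux jar with red cap, 48 mm across, 42 mm high. Origin at the centre of its underside.
- loupe: Bystander: loose black loupe, 48 mm across, 28 mm high. Origin at the centre of its underside.
- driver: Bystander: loose screwdriver with green handle, 160 mm long, lying along its x. Origin under its middle.
Not all that is in view belongs to the job. What is shaped like the part that bears tray_center but red is not meant. Leave any purple look-alike of the part that bears panel_top alone.

How it is judged (in metres and radians):
On the way, in this order (a step that is already met when the one before it is completed fails the run):
1. both lids are pressed fully down while the tray is still nested on the pile (value of joint each of lid_a, lid_b above 0.0063 m and z of tray_tab in the frame of pile below 0.076 m and z of tray_far in the frame of pile below 0.05 m), for 0.1 s.
2. the tab corner is raised at least 10 mm off the pile while the opposite corner is still down on it (within 6 mm) (z of tray_tab in the frame of pile above 0.08 m and z of tray_far in the frame of pile below 0.051 m), for 0.02 s.
At the end, for the whole second after the job is handed in: The fingers hold the tray still and level (within 0.22 rad), its centre within 35 mm of the panel's centre seen from above and 50 to 170 mm above the panel, both lids within 1.7 mm of fully down, the pile standing flat within 25 mm of where it was (horizontal distance between tray_center and panel_top below 0.035 m and z of tray_center in the frame of panel_top between 0.05 and 0.17 m and angle between tray_center's own z axis and vertical below 0.22 rad and contact force between tray and the fingers above 1 N and contact force between tray and pile below 0.05 N and linear speed of tray below 0.04 m/s and value of joint each of lid_a, lid_b above 0.0063 m and distance of pile from where it was at the start of the episode below 0.025 m and angle between pile's own z axis and vertical below 0.05 rad); the arm keeps its last pose, push and grip.
It fails at once if the pile is lifted, tipped or pushed away (more than 25 mm) (distance of pile from where it was at the start of the episode above 0.025 m or angle between pile's own z axis and vertical above 0.2 rad).
It fails at once if a bystander is moved more than 30 mm (distance of any of flux, loupe, driver from where it was at the start of the episode above 0.03 m).
It also fails if it takes over 54 s, if anything falls off the work surface, if the arm or the gripper's body presses on something with over 40 N, if the wrist force passes 120 N, or if a joint passes its speed limit or range.

ROBOT

A 7-joint arm with a two-finger parallel gripper is mounted at the origin on the work surface. World frame = base frame: x ahead of the robot, y to its left, z up, the work surface at z = 0. Lengths are in mm, angles in rad, forces in N, time in s.
With the tool pointing down it reaches from about 425 to 950 mm from the base axis. Payload 4.7 kg.
Tool frame: the origin (TCP) lies on the centre line of the jaws, within the pads' length; the fingertips stand 14 mm ahead of it and the grasp point (between the pads) lies 5 mm behind it; z points along the fingers, y is the line along which they close (so a half turn about z gives the same grasp; the last joint's range is limited). The gripper opens to 85 mm and grips with 20 to 120 N. Pads are 22 mm wide; open, the fingers measure 114 mm over their backs; the gripper's body (76 mm by 85 mm) begins 54 mm behind the grasp point. The pads swing forward as they close: fully open they stand 13 mm farther back than shut.
Start: joints at [-1.166, 0.469, -0.049, 1.532, 0.024, 1.141, -0.082], TCP at [283.681, 612.513, 245.335] pointing down, gripper open.
Joint ranges: [-2.59, 2.59], [-0.33, 1.99], [-1.39, 1.29], [0.1, 2.45], [-1.04, 4.18], [0.21, 1.99], [-2.66, 2.66]. Speed limits (rad/s): [2.57, 2.57, 3.14, 3.14, 3.14, 3.14, 3.14].

INTERFACE

Orientations are given as a unit quaternion [w, x, y, z].
In Python, from plant import bot gives the robot as it stands.
- The arm moves only by the tool play_rows, never from a script. Its argument "deltas" is a list that holds one entry, the list of rows, each a list of 7 numbers: the turn, a rotation vector about the tool's x, y, z in rad, then the shift along the tool's x, y, z in m, then the finger opening in m, from 0 to 0.0854. A call has exactly 8 rows; each row shifts and turns the commanded pose from where the row before left it, along the tool's axes as they then stand; what a row does not reach is not made up. A row lasts 1/10 s, in which the tool goes at most 50 mm and 8.59 degrees, less where a joint would pass 70% of its speed; a pose out of reach is approached as far as the arm can. A call with a gripper value outside its range is refused whole. The fingers move at their own pace and stop on an object; "grip_force" is the grip in N (left out, the last holds). Time passes only in rows, so rows that do not move let the fingers close, or fill a call up. It gives the time, the measured TCP pose, the force, the opening and the grip force at its end, in the units of the state.
- bot.state(): the state, without advancing time (a new reading comes with each control period).
- bot.grab_frame(name): name is "side" or "top"; returns the picture (384x512x3 uint8, red, green, blue); there is no depth.
- bot.camera_model(name): a dict with "K" (3x3 intrinsics, pixels), "T" (4x4, takes a point from camera to world coordinates). Camera axes: x right, y down, z forward; pixel columns grow to the right and rows downward; lengths in mm; the calibration is good to about 2 mm. A picture is of the moment at which its call begins. camera_model takes no time and is no camera call.
- bot.sign_off(): hands the job in; it is judged then, once.
The state is a dict: "t": time; "qpos": joint angles; "dq": joint speeds; "joint_efforts": joint torques, N m; "tool_pos": TCP position; "tool_rot": TCP orientation; "contact_force": force on the tool from outside, world axes, zero at the start; "moment": the same for the moment, N m; "grip_width": finger opening in mm; "grip_force": force on a finger pad.
Only numpy, scipy, OpenCV 4.12 (cv2) and the standard library are available. Lean on these libraries where they do the work, as an engineer would, in place of code of your own. Each camera call takes 0.05 s, during which the arm holds its last target. There are 200 camera calls.

## Working session

There is one attempt and no reset: what is moved stays moved. The work goes in short steps, Python scripts to look and compute and a tool call to move; the robot and the scene stay as the last step left them, time stands still between calls to the robot, and variables do not carry over. Pictures are saved under pics/ and viewed, at most 10 in all, crops included, and the job is handed in when it is done.

Besides the shell and the picture viewer there is one more tool, called as name(argument=value, ...) on one line, values as JSON. play_rows: Moves the arm, as the interface text tells. Its arguments: {"type":"object","properties":{"deltas":{"type":"array","items":{"type":"array","items":{"type":"array","items":{"type":"number"}}}},"grip_force":{"type":"number"}},"required":["deltas"]}

```bash
mkdir -p pics; ls; python3 - <<'E'
from plant import bot
import cv2
for n in("top","side"):
    f=bot.grab_frame(n);cv2.imwrite(f"pics/{n}0.png",cv2.cvtColor(f,cv2.COLOR_RGB2BGR))
    c=bot.camera_model(n);print(n,c["K"],c["T"])
s=bot.state();print(s)
E
```

```text
pics
top [[407.26628308   0.         255.12566365]
 [  0.         407.26628308 198.44614256]
 [  0.           0.           1.        ]] [[ 4.37467923e-03 -9.96193728e-01  8.70569818e-02  4.29933350e+02]
 [-9.99987307e-01 -4.14044803e-03  2.87093971e-03 -2.99715041e+01]
 [-2.49955722e-03 -8.70684362e-02 -9.96199197e-01  1.15836454e+03]
 [ 0.00000000e+00  0.00000000e+00  0.00000000e+00  1.00000000e+00]]
side [[456.03587164   0.         254.32419421]
 [  0.         456.03587164 192.57034786]
 [  0.           0.           1.        ]] [[-9.97924112e-01 -2.89321152e-02  5.75360751e-02  4.62328919e+02]
 [-6.12797563e-02  7.01344783e-01 -7.10183277e-01  7.12847630e+02]
 [-1.98055217e-02 -7.12234813e-01 -7.01661822e-01  8.15889271e+02]
 [ 0.00000000e+00  0.00000000e+00  0.00000000e+00  1.00000000e+00]]
{'t': 0.1, 'qpos': array([-1.16587765,  0.46941612, -0.0486091 ,  1.53360494,  0.02408236,
        1.14104534, -0.08228867]), 'dq': array([-0.00014273, -0.00115586, -0.00085631, -0.0039827 , -0.00035874,
        0.00149288,  0.0015588 ]), 'joint_efforts': array([ 9.09797800e-04, -5.11516714e+01, -4.67415049e-02, -2.38389820e+01,
        1.08166941e-02,  4.43888173e-03,  3.74248003e-06]), 'tool_pos': array([283.4828214 , 612.00378866, 244.31619322]), 'tool_rot': array([-1.80534804e-04,  2.15189724e-01,  9.76571805e-01, -9.27054929e-04]), 'contact_force': array([0.43928539, 0.3368289 , 0.18426322]), 'moment': array([-0.04766172,  0.00243592,  0.01296643]), 'grip_force': 0.0, 'grip_width': 85.373862509056}
```

View pics/top0.png

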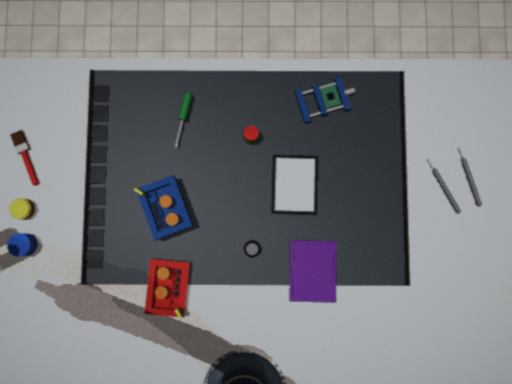

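View pics/side0.png

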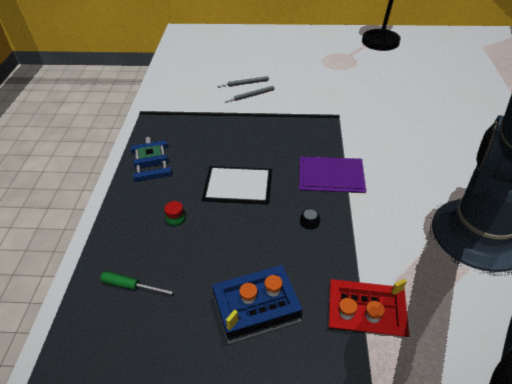

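The top view shows the blue tray at about (165,208), its tab at (139,191), orange lids at (166,201) and (172,219), and the white panel at (295,185). The side view shows the tray at (257,302) and its tab at (232,319). The red and purple look-alikes are separate. Next I measure the tray and panel.

```bash
cat > h.py <<'E'
import numpy as np, cv2
from plant import bot
def ray(n,uv,z):
    c=bot.camera_model(n);K=np.array(c["K"]);T=np.array(c["T"])
    uv=np.atleast_2d(np.asarray(uv,float)); d=(T[:3,:3]@np.linalg.inv(K)@np.c_[uv,np.ones(len(uv))].T).T
    o=T[:3,3]; return o+d*((z-o[2])/d[:,2])[:,None]
def proj(n,P):
    c=bot.camera_model(n);K=np.array(c["K"]);T=np.array(c["T"])
    p=(np.atleast_2d(P)-T[:3,3])@T[:3,:3]@K.T
    return p[:,:2]/p[:,2:]
def mask(f,lo,hi,roi):
    m=cv2.inRange(cv2.cvtColor(f,cv2.COLOR_RGB2HSV),np.array(lo),np.array(hi))
    o=np.zeros_like(m);x0,y0,x1,y1=roi;o[y0:y1,x0:x1]=m[y0:y1,x0:x1];return o
def blobs(m,a=8):
    c,_=cv2.findContours(m,cv2.RETR_EXTERNAL,cv2.CHAIN_APPROX_NONE)
    return sorted([k for k in c if cv2.contourArea(k)>a],key=cv2.contourArea)[::-1]
def cen(k):
    m=cv2.moments(k);return np.array([m['m10']/m['m00'],m['m01']/m['m00']])
BLUE=((105,120,40),(130,255,255));OR=((5,150,120),(16,255,255));YE=((22,120,100),(34,255,255));WH=((0,0,160),(180,50,255))
E
python3 - <<'E'
from h import *
np.set_printoptions(precision=1,suppress=True)
for n,rt,rp in(("top",(120,165,205,250),(265,150,325,220)),("side",(200,255,315,350),(195,160,280,210))):
    f=cv2.cvtColor(cv2.imread(f"pics/{n}0.png"),cv2.COLOR_BGR2RGB)
    b=blobs(mask(f,*BLUE,rt)); h=cv2.convexHull(np.vstack(b[:1]))[:,0]
    w=ray(n,h,48)[:,:2].astype(np.float32);print(n,"tray rect z48",cv2.minAreaRect(w))
    for k in blobs(mask(f,*OR,rt)): print(" lid",cen(k),cv2.contourArea(k),ray(n,cen(k),60)[0])
    for k in blobs(mask(f,*YE,rt),3): print(" tab",cen(k),cv2.contourArea(k),ray(n,cen(k),66)[0])
    k=blobs(mask(f,*WH,rp))[0]; print(" panel",cv2.minAreaRect(ray(n,k[:,0],8)[:,:2].astype(np.float32)))
E
```

```text
top tray rect z48 ((502.367919921875, 222.44143676757812), (152.4373321533203, 112.60030364990234), 21.56662368774414)
 lid [171.7 218.9] 92.5 [469.7 197.9  60. ]
 lid [165.4 201. ] 91.5 [518.  216.1  60. ]
 tab [137.9 190.7] 13.5 [545.  289.6  66. ]
 panel ((572.0985717773438, -138.32933044433594), (105.54781341552734, 147.10446166992188), 88.4655990600586)
side tray rect z48 ((504.969482421875, 223.20263671875), (152.0867156982422, 112.05359649658203), 21.637380599975586)
 lid [248.  290.1] 185.0 [520.1 217.6  60. ]
 lid [273.1 282.1] 180.0 [472.1 196.9  60. ]
 tab [230.7 317.4] 58.0 [547.1 281.6  66. ]
 panel ((574.0556640625, -138.68292236328125), (108.2298583984375, 147.75575256347656), 88.59119415283203)
```

play_rows(deltas=[[[0, 0, 0, -0.034, -0.03, 0.01, 0], [0, 0, 0, -0.034, -0.03, 0.01, 0], [0, 0, 0, -0.034, -0.03, 0.01, 0], [0, 0, 0, -0.034, -0.03, 0.01, 0], [0, 0, 0, -0.034, -0.03, 0.01, 0], [0, 0, 0, -0.034, -0.03, 0.01, 0], [0, 0, 0, -0.034, -0.03, 0.01, 0], [0, 0, 0, -0.034, -0.03, 0.01, 0]]], grip_force=20)

```text
t: 0.9
tool_pos: [429.9, 278.5, 164.8]
tool_rot: [-0.0, 0.215, 0.977, -0.0]
contact_force: [1.4, 0.3, 0.9]
grip_width: -0.2
grip_force: 0.0
```

play_rows(deltas=[[[0, 0, 0.14, 0, 0, 0, 0], [0, 0, 0.14, 0, 0, 0, 0], [0, 0, 0.14, 0, 0, 0, 0], [0, 0, 0.14, 0, 0, 0, 0], [0, 0, 0.14, 0, 0, 0, 0], [0, 0, 0.14, 0, 0, 0, 0], [0, 0, 0.14, 0, 0, 0, 0], [0, 0, 0.14, 0, 0, 0, 0]]])

```text
t: 1.7
tool_pos: [429.3, 280.3, 165.0]
tool_rot: [-0.0, 0.703, 0.711, -0.0]
contact_force: [-0.4, 0.1, 0.3]
grip_width: 0.2
grip_force: 0.0
```

play_rows(deltas=[[[0, 0, 0.14, 0, 0, 0, 0], [0, 0, 0.14, 0, 0, 0, 0], [0, 0, 0.14, 0, 0, 0, 0], [0, 0, 0.14, 0, 0, 0, 0], [0, 0, 0.02, 0, 0, 0, 0], [0, 0, 0, 0, 0, 0, 0], [0, 0, 0, 0, 0, 0, 0], [0, 0, 0, 0, 0, 0, 0]]])

```text
t: 2.5
tool_pos: [429.6, 280.4, 165.3]
tool_rot: [-0.0, 0.875, 0.483, -0.0]
contact_force: [-0.2, 0.7, -0.2]
grip_width: 0.2
grip_force: 0.0
```

```bash
cat >> h.py <<'E'
from scipy.spatial.transform import Rotation as R
def where(tgt=None):
    s=bot.state();r=R.from_quat(np.roll(s["tool_rot"],-1));M=r.as_matrix();p=np.array(s["tool_pos"])
    print("t",s["t"],"pos",p.round(1),"yaw y",np.degrees(np.arctan2(M[1,1],M[0,1])).round(2),"z",M[:,2].round(3),"F",np.round(s["contact_force"],1),"w",round(s["grip_width"],1),"gf",s["grip_force"],"q",np.round(s["qpos"],2))
    if tgt is not None: print("tool delta mm",(M.T@(np.array(tgt)-p)).round(1))
E
python3 - <<'E'
from h import *
where([471,197,92])
E
```

```text
t 2.5 pos [429.6 280.4 165.3] yaw y -32.19 z [-0.  0. -1.] F [-0.2  0.7 -0.2] w 0.2 gf 0.0 q [-0.98  0.31  0.38  2.02 -0.15  0.84 -1.07]
tool delta mm [-48.5  79.5  73.3]
```

play_rows(deltas=[[[0, 0, 0, -0.0162, 0.0265, 0, 0], [0, 0, 0, -0.0162, 0.0265, 0, 0], [0, 0, 0, -0.0161, 0.0265, 0, 0], [0, 0, 0, 0, 0, 0.035, 0], [0, 0, 0, 0, 0, 0.035, 0], [0, 0, 0, 0, 0, 0.005, 0], [0, 0, 0, 0, 0, 0, 0], [0, 0, 0, 0, 0, 0, 0]]])

```text
t: 3.3
tool_pos: [471.9, 197.5, 91.5]
tool_rot: [-0.0, 0.876, 0.483, 0.001]
contact_force: [-0.1, 0.7, -0.3]
grip_width: -0.1
grip_force: 0.0
```

```bash
python3 - <<'E'
from h import *
where([471,197,68])
for n,r in(("top",(120,160,300,300)),("side",(150,200,330,383))):
    f=bot.grab_frame(n);x0,y0,x1,y1=(110,150,230,260) if n=="top" else (180,220,330,350)
    cv2.imwrite(f"pics/{n}1.png",cv2.cvtColor(cv2.resize(f[y0:y1,x0:x1],None,fx=4,fy=4),cv2.COLOR_RGB2BGR))
E
```

```text
t 3.3 pos [471.9 197.5  91.5] yaw y -32.23 z [ 0.002  0.001 -1.   ] F [-0.1  0.7 -0.3] w -0.1 gf 0.0 q [-0.78  0.42  0.38  2.08 -0.24  0.68 -0.81]
tool delta mm [-1.  -0.5 23.5]
```

View pics/side1.png

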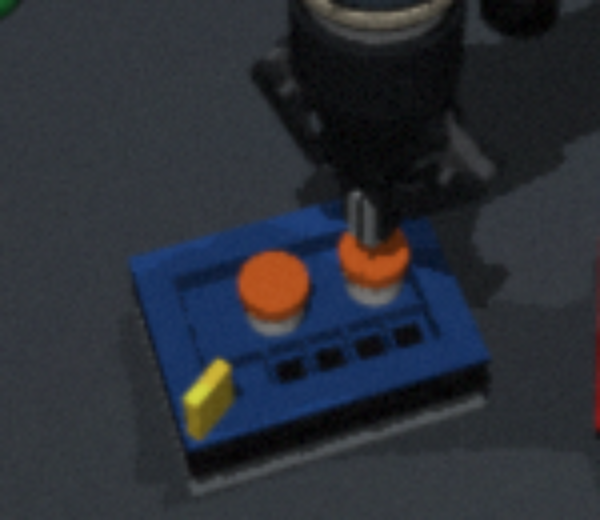

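The fingers are over the lid at crop pixel (375,245). I press it now.

play_rows(deltas=[[[0, 0, 0, 0, 0, 0.006, 0], [0, 0, 0, 0, 0, 0.006, 0], [0, 0, 0, 0, 0, 0.003, 0], [0, 0, 0, 0, 0, 0.002, 0], [0, 0, 0, 0, 0, 0.002, 0], [0, 0, 0, 0, 0, 0.002, 0], [0, 0, 0, 0, 0, 0.002, 0], [0, 0, 0, 0, 0, 0.001, 0]]])

```text
t: 4.2
tool_pos: [470.8, 197.0, 67.8]
tool_rot: [-0.001, 0.876, 0.483, -0.0]
contact_force: [-8.0, -1.5, 28.5]
grip_width: -0.2
grip_force: 14.5
```

play_rows(deltas=[[[0, 0, 0, 0, 0, -0.012, 0], [0, 0, 0, 0, 0, -0.012, 0], [0, 0, 0, 0, 0, 0, 0], [0, 0, 0, 0, 0, 0, 0], [0, 0, 0, 0, 0, 0, 0], [0, 0, 0, 0, 0, 0, 0], [0, 0, 0, 0, 0, 0, 0], [0, 0, 0, 0, 0, 0, 0]]])

```text
t: 5.0
tool_pos: [470.8, 196.9, 90.0]
tool_rot: [0.0, 0.876, 0.483, -0.0]
contact_force: [-0.1, 0.9, -0.3]
grip_width: 0.6
grip_force: 0.0
```

```bash
python3 - <<'E'
from h import *
where([519.3,216,92])
E
```

```text
t 5.0 pos [470.8 196.9  90. ] yaw y -32.26 z [-0. -0. -1.] F [-0.1  0.9 -0.3] w 0.6 gf 0.0 q [-0.78  0.42  0.38  2.08 -0.24  0.68 -0.81]
tool delta mm [42.  30.8 -2. ]
```

play_rows(deltas=[[[0, 0, 0, 0.021, 0.0154, 0, 0], [0, 0, 0, 0.021, 0.0154, 0, 0], [0, 0, 0, 0, 0, 0, 0], [0, 0, 0, 0, 0, 0.006, 0], [0, 0, 0, 0, 0, 0.005, 0], [0, 0, 0, 0, 0, 0.003, 0], [0, 0, 0, 0, 0, 0.002, 0], [0, 0, 0, 0, 0, 0.002, 0]]])

```text
t: 5.8
tool_pos: [518.8, 215.8, 72.2]
tool_rot: [-0.0, 0.876, 0.483, -0.001]
contact_force: [-2.9, -0.1, 4.4]
grip_width: 0.1
grip_force: 2.0
```

play_rows(deltas=[[[0, 0, 0, 0, 0, 0.002, 0], [0, 0, 0, 0, 0, 0.001, 0], [0, 0, 0, 0, 0, 0.001, 0], [0, 0, 0, 0, 0, 0.0005, 0], [0, 0, 0, 0, 0, 0, 0], [0, 0, 0, 0, 0, 0, 0], [0, 0, 0, 0, 0, 0, 0], [0, 0, 0, 0, 0, 0, 0]]])

```text
t: 6.6
tool_pos: [519.0, 215.9, 68.1]
tool_rot: [-0.0, 0.876, 0.483, -0.0]
contact_force: [-3.8, -1.0, 6.3]
grip_width: 0.1
grip_force: 3.2
```

play_rows(deltas=[[[0, 0, 0, 0, 0, 0.0005, 0], [0, 0, 0, 0, 0, 0.0005, 0], [0, 0, 0, 0, 0, 0, 0], [0, 0, 0, 0, 0, 0, 0], [0, 0, 0, 0, 0, 0, 0], [0, 0, 0, 0, 0, 0, 0], [0, 0, 0, 0, 0, 0, 0], [0, 0, 0, 0, 0, 0, 0]]])

```text
t: 7.4
tool_pos: [519.0, 215.9, 68.0]
tool_rot: [-0.001, 0.876, 0.483, -0.0]
contact_force: [-5.7, -2.5, 14.5]
grip_width: 0.1
grip_force: 6.8
```

play_rows(deltas=[[[0, 0, 0, 0, 0, -0.04, 0], [0, 0, 0, 0, 0, -0.04, 0], [0, 0, 0, 0, -0.045, 0, 0.04], [0, 0, 0, 0, -0.045, 0, 0.04], [0, 0, 0, 0, -0.04, 0, 0.04], [0, 0, 0, -0.03, -0.02, 0, 0.04], [0, 0, 0, 0, 0, 0, 0.04], [0, 0, 0, 0, 0, 0, 0.04]]])

```text
t: 8.2
tool_pos: [376.8, 271.2, 147.1]
tool_rot: [-0.0, 0.876, 0.483, 0.001]
contact_force: [1.1, 0.2, 0.2]
grip_width: 40.0
grip_force: 0.0
```

```bash
python3 - <<'E'
from h import *
where()
np.set_printoptions(precision=1,suppress=True)
for n,rt in(("top",(110,150,215,255)),("side",(195,240,325,355))):
    f=bot.grab_frame(n);x0,y0,x1,y1=rt
    cv2.imwrite(f"pics/{n}2.png",cv2.cvtColor(cv2.resize(f[y0:y1,x0:x1],None,fx=4,fy=4),cv2.COLOR_RGB2BGR))
    b=blobs(mask(f,*BLUE,rt)); h=cv2.convexHull(np.vstack(b[:1]))[:,0]
    print(n,cv2.minAreaRect(ray(n,h,48)[:,:2].astype(np.float32)))
    for k in blobs(mask(f,*OR,rt)): print(" lid",cv2.contourArea(k),ray(n,cen(k),52)[0])
    for k in blobs(mask(f,*YE,rt),3): print(" tab",cv2.contourArea(k),cen(k),ray(n,cen(k),66)[0],ray(n,cen(k),78)[0])
th=np.radians(21.6);c,s=np.cos(th),np.sin(th);C=np.array([503.7,222.8])
t=C+[60*c-43*s,60*s+43*c];print("tab model",t)
for n in("top","side"):
    d=np.array([np.cos(th+.627),np.sin(th+.627)])*13
    print(proj(n,[[*(t+d),80],[*(t-d),80],[*(t+d),48],[*(t-d),48]]))
E
```

```text
t 8.2 pos [376.8 271.2 147.1] yaw y -32.22 z [ 0.002  0.002 -1.   ] F [1.1 0.2 0.2] w 40.0 gf 0.0 q [-1.05  0.26  0.39  2.14 -0.14  0.77 -1.13]
top ((502.432373046875, 222.45852661132812), (152.3082275390625, 112.62364959716797), 21.51571273803711)
 lid 91.0 [469.7 197.2  52. ]
 lid 90.0 [518.3 216.6  52. ]
 tab 14.5 [138.1 190.8] [544.8 289.   66. ] [543.6 285.5  78. ]
side ((504.84228515625, 223.53207397460938), (151.8963623046875, 112.47504425048828), 21.513643264770508)
 lid 204.0 [520.6 216.7  52. ]
 lid 198.0 [472.3 197.6  52. ]
 tab 109.5 [231.4 319. ] [545.6 284.8  66. ] [544.3 291.7  78. ]
tab model [543.7 284.9]
[[134.1 188.1]
 [142.2 193.3]
 [137.6 189.4]
 [145.4 194.5]]
[[227.6 320.4]
 [236.4 309.9]
 [228.6 329.3]
 [237.2 319. ]]
```

View pics/side2.png

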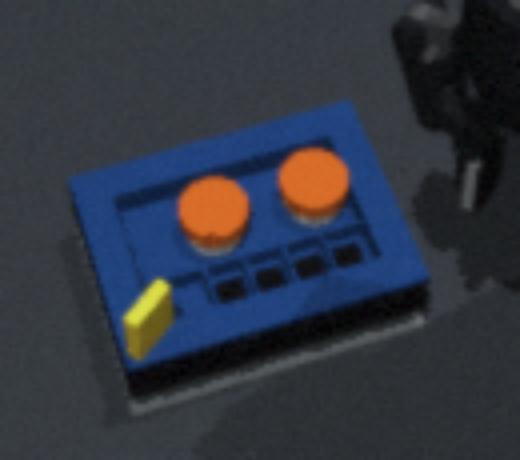

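Both lids are now low on their cups, at crop pixels (213,210) and (313,182). The tray has not moved, and the tab sits at crop (148,318). I move above the tab.

```bash
python3 - <<'E'
from h import *
where([544.2,285.2,100])
E
```

```text
t 8.3 pos [378.1 271.2 147.2] yaw y -32.31 z [ 0.002  0.001 -1.   ] F [-0.2  0.3  0.1] w 39.7 gf 0.0 q [-1.05  0.26  0.39  2.14 -0.14  0.77 -1.13]
tool delta mm [100.5 132.9  47.6]
```

play_rows(deltas=[[[0, 0, 0, 0.025, 0.033, 0, 0.04], [0, 0, 0, 0.025, 0.033, 0, 0.04], [0, 0, 0, 0.025, 0.033, 0, 0.04], [0, 0, 0, 0.0255, 0.034, 0, 0.04], [0, 0, 0, 0, 0, 0.02, 0.04], [0, 0, 0, 0, 0, 0.02, 0.04], [0, 0, 0, 0, 0, 0, 0.04], [0, 0, 0, 0, 0, 0, 0.04]]])

```text
t: 9.1
tool_pos: [543.6, 284.4, 106.6]
tool_rot: [0.0, 0.876, 0.482, -0.0]
contact_force: [-0.1, 0.2, 0.7]
grip_width: 40.0
grip_force: 0.0
```

```bash
python3 - <<'E'
from h import *
where([544.2,285.2,66.5])
E
```

```text
t 9.1 pos [543.6 284.4 106.6] yaw y -32.31 z [ 0. -0. -1.] F [-0.1  0.2  0.7] w 40.0 gf 0.0 q [-0.83  0.54  0.38  1.83 -0.26  0.82 -0.88]
tool delta mm [ 1.   0.1 40.1]
```

play_rows(deltas=[[[0, 0, 0, 0.001, 0, 0.015, 0.04], [0, 0, 0, 0, 0, 0.015, 0.04], [0, 0, 0, 0, 0, 0.0095, 0.04], [0, 0, 0, 0, 0, 0, 0.025], [0, 0, 0, 0, 0, 0, 0.015], [0, 0, 0, 0, 0, 0, 0], [0, 0, 0, 0, 0, 0, 0], [0, 0, 0, 0, 0, 0, 0]]], grip_force=25)

```text
t: 9.9
tool_pos: [543.6, 285.7, 67.7]
tool_rot: [0.0, 0.876, 0.483, 0.001]
contact_force: [1.9, -0.5, -1.4]
grip_width: 7.5
grip_force: 30.6
```

play_rows(deltas=[[[0, 0, 0, 0, 0, 0, 0], [0, 0, 0, 0, 0, 0, 0], [0, 0, 0, 0, 0, 0, 0], [0, 0, 0, 0, 0, 0, 0], [0, 0, 0, 0, 0, 0, 0], [0, 0, 0, 0, 0, 0, 0], [0, 0, 0, 0, 0, 0, 0], [0, 0, 0, 0, 0, 0, 0]]], grip_force=90)

```text
t: 10.7
tool_pos: [543.6, 285.7, 67.6]
tool_rot: [0.0, 0.876, 0.483, 0.0]
contact_force: [1.8, -0.4, 3.7]
grip_width: 6.4
grip_force: 88.8
```

```bash
python3 - <<'E'
from h import *
where()
s=bot.state();r=R.from_quat(np.roll(s["tool_rot"],-1));M=r.as_matrix();p=np.array(s["tool_pos"])
th=np.radians(21.55);Rt=R.from_euler('z',th).as_matrix()
# grip point = TCP xy, z 70 ; far corner relative
far=np.array([p[0],p[1],70])+Rt@np.array([-135,-98,-25])
print("far",far,"far in tool mm",M.T@(far-p))
# rows: rotate a per row about tool y through far
f=M.T@(far-p)
for a in(0.025,-0.025):
    Q=R.from_rotvec([0,a,0]).as_matrix(); sh=f-Q@f
    print(a,"TCP shift tool mm (first row, old axes)",sh,"new axes",Q.T@sh, "world",M@sh)
E
```

```text
t 10.7 pos [543.6 285.7  67.6] yaw y -32.26 z [ 0.001  0.    -1.   ] F [ 1.8 -0.4  3.7] w 6.4 gf 88.84763717651367 q [-0.81  0.59  0.35  1.85 -0.29  0.75 -0.86]
far [454.04229908 144.95501362  45.        ] far in tool mm [-166.83755838   -0.63141173   22.51333986]
0.025 TCP shift tool mm (first row, old axes) [-6.14908891e-01  1.11022302e-16 -4.16346945e+00] new axes [-5.10640848e-01  1.11022302e-16 -4.17753955e+00] world [-0.33167794 -0.52182519  4.16296517]
-0.025 TCP shift tool mm (first row, old axes) [5.10640848e-01 1.11022302e-16 4.17753955e+00] new axes [6.14908891e-01 1.11022302e-16 4.16346945e+00] world [ 0.27603551  0.43365864 -4.17712046]
```

play_rows(deltas=[[[0, 0.015, 0, -0.0004, 0, -0.0026, 0], [0, 0.015, 0, -0.0004, 0, -0.0026, 0], [0, 0.015, 0, -0.0004, 0, -0.0026, 0], [0, 0.015, 0, -0.0004, 0, -0.0026, 0], [0, 0.015, 0, -0.0004, 0, -0.0026, 0], [0, 0.015, 0, -0.0004, 0, -0.0026, 0], [0, 0, 0, 0, 0, 0, 0], [0, 0, 0, 0, 0, 0, 0]]])

```text
t: 11.5
tool_pos: [541.1, 283.4, 83.0]
tool_rot: [-0.022, 0.875, 0.482, 0.039]
contact_force: [0.5, 0.5, -1.4]
grip_width: 6.6
grip_force: 88.5
```

```bash
python3 - <<'E'
from h import *
where()
f=bot.grab_frame("side");x0,y0,x1,y1=180,220,330,350
cv2.imwrite("pics/side3.png",cv2.cvtColor(cv2.resize(f[y0:y1,x0:x1],None,fx=4,fy=4),cv2.COLOR_RGB2BGR))
E
```

```text
t 11.5 pos [541.1 283.4  83. ] yaw y -32.29 z [ 0.047  0.077 -0.996] F [ 0.5  0.5 -1.4] w 6.6 gf 88.49401831626892 q [-0.77  0.53  0.32  1.9  -0.33  0.68 -0.81]
```

View pics/side3.png

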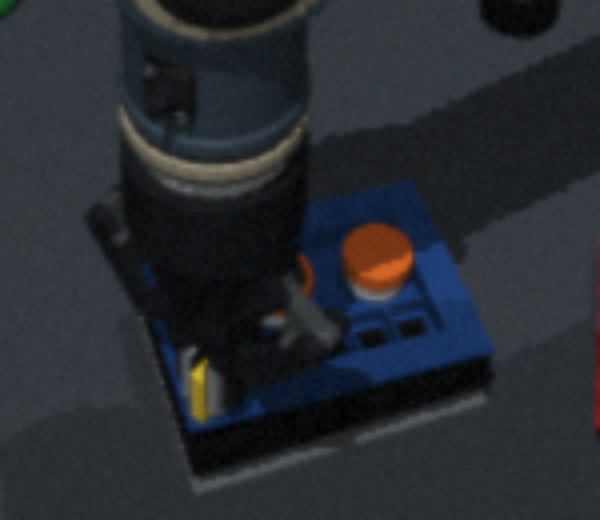

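play_rows(deltas=[[[0, 0.02, 0, -0.0005, 0, -0.0034, 0], [0, 0.02, 0, -0.0005, 0, -0.0034, 0], [0, 0.02, 0, -0.0005, 0, -0.0034, 0], [0, 0.02, 0, -0.0005, 0, -0.0034, 0], [0, 0.02, 0, -0.0005, 0, -0.0034, 0], [0, 0.02, 0, -0.0005, 0, -0.0034, 0], [0, 0.02, 0, -0.0005, 0, -0.0034, 0], [0, 0, 0, 0, 0, 0, 0]]])

```text
t: 12.35
tool_pos: [537.8, 276.3, 106.3]
tool_rot: [-0.056, 0.87, 0.479, 0.101]
contact_force: [-0.2, 0.3, -1.1]
grip_width: 6.3
grip_force: 88.5
```

```bash
python3 - <<'E'
from h import *
where()
f=bot.grab_frame("side");x0,y0,x1,y1=180,220,330,350
cv2.imwrite("pics/side4.png",cv2.cvtColor(cv2.resize(f[y0:y1,x0:x1],None,fx=4,fy=4),cv2.COLOR_RGB2BGR))
E
```

```text
t 12.35 pos [537.8 276.3 106.3] yaw y -32.33 z [ 0.122  0.194 -0.973] F [-0.2  0.3 -1.1] w 6.3 gf 88.48986268043518 q [-0.68  0.45  0.24  1.99 -0.43  0.56 -0.69]
```

View pics/side4.png

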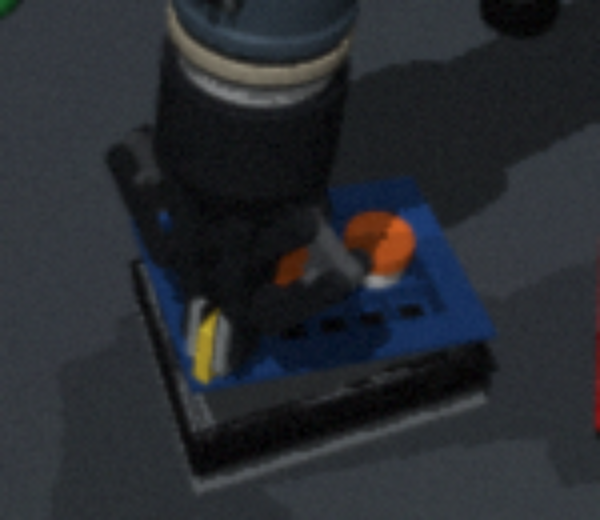

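The tray's tab corner is well up, with the tab at crop (205,345). The far corner is still down and the pile has not moved. I tilt a bit more and then lift.

play_rows(deltas=[[[0, 0.02, 0, -0.0005, 0, -0.0034, 0], [0, 0.02, 0, -0.0005, 0, -0.0034, 0], [0, 0, 0, 0.0008, 0, -0.0029, 0], [0, 0, 0, 0.0008, 0, -0.0029, 0], [0, 0, 0, 0.0011, 0, -0.0039, 0], [0, 0, 0, 0.0013, 0, -0.0048, 0], [0, 0, 0, 0.0016, 0, -0.0058, 0], [0, 0, 0, 0.0016, 0, -0.0058, 0]]])

```text
t: 13.2
tool_pos: [536.5, 275.1, 139.8]
tool_rot: [-0.065, 0.868, 0.479, 0.118]
contact_force: [0.0, -0.8, -2.5]
grip_width: 6.3
grip_force: 88.5
```

play_rows(deltas=[[[0, 0, 0, 0.0026, 0, -0.0097, 0], [0, 0, 0, 0.0026, 0, -0.0097, 0], [0, 0, 0, 0.0026, 0, -0.0097, 0], [0, 0, 0, 0.0026, 0, -0.0097, 0], [0, 0, 0, 0.0026, 0, -0.0097, 0], [0, 0, 0, 0.0026, 0, -0.0097, 0], [0, 0, 0, 0.0026, 0, -0.0097, 0], [0, 0, 0, 0, 0, 0, 0]]], grip_force=110)

```text
t: 14.0
tool_pos: [537.1, 274.8, 211.5]
tool_rot: [-0.065, 0.868, 0.478, 0.12]
contact_force: [-0.3, 0.3, 0.7]
grip_width: 5.8
grip_force: 110.5
```

```bash
python3 - <<'E'
from h import *
where()
a=bot.grab_frame("side")[130:370,110:360];b=bot.grab_frame("top")[110:350,90:340]
cv2.imwrite("pics/s5.png",cv2.cvtColor(cv2.resize(np.hstack([a,b]),None,fx=1.6,fy=1.6),cv2.COLOR_RGB2BGR))
E
```

```text
t 14.0 pos [537.1 274.8 211.5] yaw y -32.26 z [ 0.145  0.227 -0.963] F [-0.3  0.3  0.7] w 5.8 gf 110.50441145896912 q [-0.72  0.29  0.29  1.93 -0.35  0.73 -0.77]
```

View pics/s5.png

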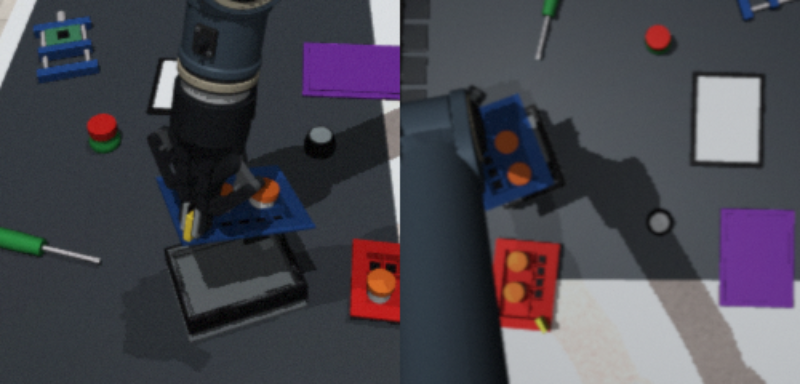

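The pile stays put and the tray is free in the gripper, with its tab at (190,225). Next I level it and carry it over.

play_rows(deltas=[[[0, -0.04, 0, 0, 0, 0, 0], [0, -0.045, 0, 0, 0, 0, 0], [0, -0.045, 0, 0, 0, 0, 0], [0, -0.045, 0, 0, 0, 0, 0], [0, -0.045, 0, 0, 0, 0, 0], [0, -0.04, 0, 0, 0, 0, 0], [0, -0.01, 0, 0, 0, 0, 0], [0, 0, 0, 0, 0, 0, 0]]])

```text
t: 14.9
tool_pos: [536.0, 274.7, 208.8]
tool_rot: [-0.0, 0.876, 0.483, -0.0]
contact_force: [-1.0, 0.2, -1.0]
grip_width: 5.8
grip_force: 110.6
```

```bash
python3 - <<'E'
from h import *
where([613,-75.7,160])
E
```

```text
t 14.9 pos [536.  274.7 208.8] yaw y -32.23 z [-0.001 -0.    -1.   ] F [-1.   0.2 -1. ] w 5.8 gf 110.64990162849426 q [-0.82  0.4   0.36  1.77 -0.16  1.01 -0.96]
tool delta mm [-255.3  252.1   48.8]
```

play_rows(deltas=[[[0, 0, 0, -0.007, 0.007, 0, 0], [0, 0, 0, -0.013, 0.013, 0, 0], [0, 0, 0, -0.018, 0.018, 0, 0], [0, 0, 0, -0.02, 0.02, 0.001, 0], [0, 0, 0, -0.02, 0.02, 0.002, 0], [0, 0, 0, -0.02, 0.02, 0.004, 0], [0, 0, 0, -0.02, 0.02, 0.005, 0], [0, 0, 0, -0.02, 0.02, 0.006, 0]]])

```text
t: 15.7
tool_pos: [579.1, 81.5, 191.7]
tool_rot: [-0.0, 0.876, 0.482, 0.0]
contact_force: [0.7, -0.1, -1.5]
grip_width: 6.1
grip_force: 110.6
```

play_rows(deltas=[[[0, 0, 0, -0.02, 0.02, 0.006, 0], [0, 0, 0, -0.02, 0.02, 0.006, 0], [0, 0, 0, -0.02, 0.02, 0.006, 0], [0, 0, 0, -0.02, 0.02, 0.006, 0], [0, 0, 0, -0.018, 0.016, 0.004, 0], [0, 0, 0, -0.013, 0.012, 0.002, 0], [0, 0, 0, -0.006, 0.006, 0.001, 0], [0, 0, 0, 0, 0, 0, 0]]])

```text
t: 16.5
tool_pos: [612.7, -77.9, 160.6]
tool_rot: [0.0, 0.877, 0.481, -0.0]
contact_force: [0.2, 0.1, -1.2]
grip_width: 5.7
grip_force: 110.6
```

```bash
python3 - <<'E'
from h import *
where([613,-75.7,140])
a=bot.grab_frame("side")[100:340,110:360];b=bot.grab_frame("top")[110:350,120:370]
cv2.imwrite("pics/s6.png",cv2.cvtColor(cv2.resize(np.hstack([a,b]),None,fx=1.6,fy=1.6),cv2.COLOR_RGB2BGR))
E
```

```text
t 16.5 pos [612.7 -77.9 160.6] yaw y -32.45 z [-0. -0. -1.] F [ 0.2  0.1 -1.2] w 5.7 gf 110.6155514717102 q [-0.25  0.48  0.43  1.78 -0.24  0.93 -0.29]
tool delta mm [ 2.  -0.9 20.6]
```

View pics/s6.png

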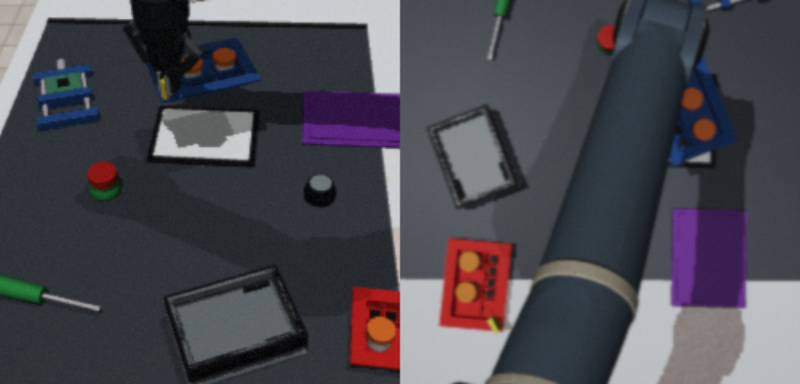

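The tray is over the panel, with its shadow on the white face at (205,130). The pile and bystanders are in place. I lower it and then check level by triangulating the lids.

play_rows(deltas=[[[0, 0, 0, 0.001, -0.0005, 0.004, 0], [0, 0, 0, 0.001, -0.0004, 0.006, 0], [0, 0, 0, 0, 0, 0.006, 0], [0, 0, 0, 0, 0, 0.004, 0], [0, 0, 0, 0, 0, 0.001, 0], [0, 0, 0, 0, 0, 0, 0], [0, 0, 0, 0, 0, 0, 0], [0, 0, 0, 0, 0, 0, 0]]])

```text
t: 17.4
tool_pos: [613.7, -73.6, 139.7]
tool_rot: [0.0, 0.876, 0.483, 0.0]
contact_force: [0.2, -0.2, -2.4]
grip_width: 5.8
grip_force: 110.6
```

```bash
python3 - <<'E'
from h import *
np.set_printoptions(precision=1,suppress=True)
where()
L={}
for n,rt in(("top",(270,140,345,225)),("side",(195,110,290,175))):
    f=bot.grab_frame(n);x0,y0,x1,y1=rt
    cv2.imwrite(f"pics/{n}7.png",cv2.cvtColor(cv2.resize(f[y0:y1,x0:x1],None,fx=5,fy=5),cv2.COLOR_RGB2BGR))
    L[n]=[(cen(k),cv2.contourArea(k)) for k in blobs(mask(f,*OR,rt))];print(n,L[n])
def tri(a,b):
    P=[]
    for n in("top","side"):
        c=bot.camera_model(n);P.append(np.array(c["K"])@np.linalg.inv(c["T"])[:3])
    X=cv2.triangulatePoints(*P,a.reshape(2,1),b.reshape(2,1))[:,0];X=X[:3]/X[3]
    return X,proj("side",X)-b
for a,_ in L["top"]:
    for b,_ in L["side"]: print(*tri(a,b))
p=np.array(bot.state()["tool_pos"]);c=p-[39.9,62.8,28.6]
Rt=R.from_euler('z',21.4,degrees=True).as_matrix()
print("expected centre",c,"a",c+Rt@[-40,-12,15],"b",c+Rt@[12,-12,15])
E
```

```text
t 17.4 pos [613.7 -73.6 139.7] yaw y -32.27 z [ 0.  0. -1.] F [ 0.2 -0.2 -2.4] w 5.8 gf 110.6155800819397 q [-0.2  0.5  0.4  1.8 -0.2  0.9 -0.3]
top [(array([307.7, 191.1]), 82.0), (array([300.1, 172.2]), 76.0)]
side []
expected centre [ 573.7 -136.4  111.1] a [ 540.9 -162.2  126.1] b [ 589.3 -143.2  126.1]
```

View pics/side7.png

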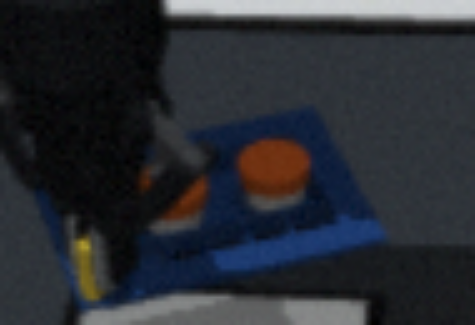

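```bash
python3 - <<'E'
from h import *
np.set_printoptions(precision=1,suppress=True)
Rt=R.from_euler('z',21.5,degrees=True).as_matrix();c=np.array([573.8,-136.4,111.1])
f=bot.grab_frame("side")
bl=blobs(mask(f,(3,130,50),(18,255,255),(195,110,290,175)));sl=cen(bl[0]);tl=np.array([307.7,191.1])
P=[np.array(bot.camera_model(n)["K"])@np.linalg.inv(bot.camera_model(n)["T"])[:3] for n in("top","side")]
X=cv2.triangulatePoints(*P,tl.reshape(2,1),sl.reshape(2,1))[:,0];print("lid a",X[:3]/X[3],"exp",c+Rt@[-40,-12,13])
print("exp side px far",proj("side",c+Rt@[-75,-55,9]),"+x-y",proj("side",c+Rt@[-75,55,9]),proj("side",c+Rt@[75,-55,9]),"meas far 257.4,131.4, right 272,157.4")
b=blobs(mask(f,(105,100,20),(130,255,255),(195,110,290,175)))
print([x[0] for x in cv2.approxPolyDP(cv2.convexHull(b[0]),2,True)])
E
```

```text
lid a [ 541.1 -161.5  121.2] exp [ 541.  -162.2  124.1]
exp side px far [[257.9 130.3]] +x-y [[272.5 156.9]] [[199.9 142.7]] meas far 257.4,131.4, right 272,157.4
[array([272, 158], dtype=int32), array([210, 171], dtype=int32), array([202, 148], dtype=int32), array([232, 136], dtype=int32), array([257, 131], dtype=int32)]
```

play_rows(deltas=[[[0, 0, 0, 0, 0, 0, 0], [0, 0, 0, 0, 0, 0, 0], [0, 0, 0, 0, 0, 0, 0], [0, 0, 0, 0, 0, 0, 0], [0, 0, 0, 0, 0, 0, 0], [0, 0, 0, 0, 0, 0, 0], [0, 0, 0, 0, 0, 0, 0], [0, 0, 0, 0, 0, 0, 0]]])

```text
t: 18.35
tool_pos: [613.5, -73.5, 139.5]
tool_rot: [-0.0, 0.876, 0.483, 0.0]
contact_force: [0.1, 0.3, -1.4]
grip_width: 5.8
grip_force: 110.6
```

```bash
python3 -c "
from h import *
where();print(bot.sign_off())"
```

```text
t 18.35 pos [613.5 -73.5 139.5] yaw y -32.26 z [ 0.  0. -1.] F [ 0.1  0.3 -1.4] w 5.8 gf 110.61597347259521 q [-0.25  0.51  0.41  1.8  -0.25  0.89 -0.28]
the job is handed in; nothing more can be done
None
```

I pressed both lids down, peeled the tray off tab corner first with the pile left standing, and handed in at about 18 s, holding it level and still about 10 cm above the white panel's centre with the bystanders untouched; sign-off returned no verdict.

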